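# Fit a new wear ring and pin to a towing jaw

## Robot

A 6-joint arm with a two-finger parallel gripper is mounted at the origin on the work surface. World frame = base frame: x ahead of the robot, y to its left, z up, the work surface at z = 0. Lengths are in m, angles in rad, forces in N, time in s.
With the tool pointing down it reaches from about 0.275 to 0.875 m from the base axis. Payload 12.5 kg.
Tool frame: the origin (TCP) lies on the centre line of the jaws, within the pads' length; the fingertips stand r.finger_overhang ahead of it and the grasp point (between the pads) lies 3 mm ahead of it (r.finger_overhang is the distance from the TCP to the fingertips, in m); z points along the fingers, y is the line along which they close (so a half turn about z gives the same grasp; the last joint's range is limited). The gripper opens to 85 mm and grips with 20 to 120 N. Pads are 22 mm wide; open, the fingers measure 114 mm over their backs; the gripper's body (76 mm by 85 mm) begins 54 mm behind the grasp point. The pads swing forward as they close: fully open they stand 13 mm farther back than shut.
Start: joints at [-1.293, 0.351, 1.652, -0, 1.139, -0.085], TCP at [0.195, -0.514, 0.253] pointing down, gripper open.
Joint ranges: [-2.75, 2.75], [-0.79, 2.1], [0.01, 2.65], [-1.57, 4.71], [0.07, 3.14], [-2.87, 2.87]. Speed limits (rad/s): [2.22, 2.22, 2.79, 3.14, 3.14, 3.14].

## Interface

Orientations are given as a unit quaternion [x, y, z, w].
In Python, from cell import r, optics gives the robot as it stands. The module is installed in compiled form; this text tells all that it offers. Calls block until the motion is done:
- r.move_to(position, orientation): joint-space move of the TCP to a pose.
- r.move_linear(position, rot=None, vel=0.15): straight line of the TCP; rot=None keeps the orientation; vel is the mean speed in m/s.
- r.set_joints(angles): joint-space move.
- r.set_gripper(opening, squeeze=None): opening from 0.0 (shut) to 1.0 (fully open); squeeze is the grip in N (None keeps the last); returns when the fingers have stopped.
- r.sleep(seconds).
- r.inverse_kinematics(position, orientation): joint angles nearest the present ones, or None.
- optics.get_image(name): name is "side" or "top" or "wrist"; returns a dict with "pixels" (384x512x3 uint8, red, green, blue), "depth" (384x512 float32, m along the optical axis (not along the pixel's ray), 0 where there is no reading), "fx", "fy", "cx", "cy" (pixels), "camera_from_world" (4x4, takes a point from world to camera coordinates); the wrist camera has in their place "mount" (4x4, takes a point from camera to tool coordinates, whose origin is the TCP and whose axes are the flange's). Camera axes: x right, y down, z forward; pixel columns grow to the right and rows downward; lengths in m; the calibration is good to about 2 mm. A picture is of the moment at which its call begins: read the wrist's pose just before it.
A pose or a line that the arm cannot do raises r.PlanningError and nothing moves.
- r.hand_in(): hands the job in; it is judged then, once.
Readings, each from a call of its own:
- r.current_t(): time.
- r.current_q(): joint angles.
- r.current_qvel(): joint speeds.
- r.current_effort(): joint torques, N m.
- r.current_tool_pos(): TCP position.
- r.current_ee_rot(): TCP orientation.
- r.current_contact_force(): force on the tool from outside, world axes, zero at the start.
- r.current_torque(): the same for the moment, N m.
- r.current_opening(): opening from 0.0 (shut) to 1.0 (fully open).
- r.current_finger_force(): force on a finger pad.
Only numpy, scipy, OpenCV 4.12 (cv2) and the standard library are available. Lean on these libraries where they do the work, as an engineer would, in place of code of your own. Each camera call takes 0.05 s, during which the arm holds its last target. There are 200 camera calls.

## Task

Fit the new bronze wear ring in the red towing jaw: slide it in through the mouth, over the raised rim, until it drops flat into its pocket on the lower jaw; then put the yellow-handled coupling pin down through the upper jaw, the ring and the lower jaw until its collar rests on the upper jaw. Work by feel: the bronze is soft, so never press or knock the ring against the jaw with more than 16 N, and lower the pin gently, never forcing it with more than 40 N on the jaw or 20 N on the ring. Leave the other things on the bench where they are.

Things in the scene. Friction and masses are not known exactly. Their poses are not given: they have to be found in the camera images.
- mount (a point): Reference point of the fixed green mount, at the height of the red lower jaw's top face, 50 mm above the bench; z up, x out of the jaw's mouth. The jaw's square shank is clamped in the mount's tube and its reach is NOT measured: the centre of the jaw's ring pocket and pin hole lies on this point's x axis anywhere from 15 mm behind it to 15 mm in front of it (y = 0, z = 0).
- receiver (a point): Top front edge of the grey receiver tube, 63 mm behind mount along x and 52 mm above it; same axes. The clamped jaw does not move. Lower jaw a flat plate 96 mm wide, reaching 118 mm to the front of the pin hole, open above and at the sides; upper jaw 34 mm above it, 12 mm thick (top 46 mm above it), 96 mm wide, reaching only 21 mm to the front of the hole, so the ring cannot be set in from above.
- ring_mid (a point): Middle (on the axis, half-way up) of the new bronze wear ring: brass-coloured, outside diameter 60, bore 29, 10 mm thick, 0.19 kg, lying flat on a fixed board 18 mm thick; z is its axis. Its pocket on the lower jaw is a steel rim round the pin hole: inside 62 mm wide, 4 mm high, upright inside, bevelled outside (23 degrees) down to radius 44 mm; pocket floor level with the plate. Pin holes: 27 mm.
- pin_grip (a point): Middle of the yellow grip (diameter 30 mm, 40 mm tall) of the steel coupling pin, z up along its axis. Below it a collar (diameter 40, 8 mm thick, underside 28 mm below this point), then a shank of diameter 24 and length 68 mm whose last 13 mm taper to 9 mm. 0.36 kg. It stands in a 27 mm hole of a fixed wooden block 80 mm high, collar on top: lift it straight out by 70 mm.
- pin_collar (a point): Centre of the underside of the pin's collar, 28 mm below pin_grip.
- old_ring: The worn-out dark ring, 52 mm outside, 7 mm thick, lying on the same board as the new ring; origin at the middle of its underside. Leave alone.
- drift: Small dark steel drift standing in the other hole of the wooden block, 82 mm from the pin, head 24 mm wide and 12 mm tall above the block; origin at the underside of its head. Leave alone.
- bearing: Steel ball bearing, 80 mm outside, 22 mm high, lying on the bench; origin at the middle of its underside. Leave alone.
- hammer: Hammer, 300 mm, lying on the bench; origin at the middle of its length. Leave alone.
- spanner: Spanner, 200 mm, lying flat on the bench; origin at its middle. Leave alone.
- spray_can: Spray can, 64 mm wide, 190 mm tall, standing; origin at its underside. Leave alone.
There are look-alikes about, which are no part of the job. Leave any blue or turquoise look-alike of the part that bears pin_grip alone.

How it is judged:
By the outcome, as a careful person would: the job done as asked, in the order asked, and still so for the second after the job is handed in, with the robot touching nothing.
It also fails if it takes over 72 s, if anything falls off the work surface, if the arm or the gripper's body presses on something with over 40 N, if the wrist force passes 120 N, or if a joint passes its speed limit or range.

## Working session

There is one attempt and no reset: what is moved stays moved. The work goes in short steps, each a Python script; the robot and the scene stay as the last script left them, time stands still between calls to the robot, and variables do not carry over. Pictures are saved under pics/ and viewed, at most 12 in all, crops included, and the job is handed in when it is done.

```bash
mkdir -p pics; ls; python3 - <<'E'
from cell import r, optics
import cv2,numpy as np
for n in ("top","side"):
    d=optics.get_image(n); cv2.imwrite(f"pics/{n}0.png",d["pixels"][:,:,::-1]); np.savez(f"{n}0.npz",**d)
    print(n,d["fx"],d["cx"],d["cy"],np.round(np.linalg.inv(d["camera_from_world"]),3).tolist())
print(r.current_t(),r.finger_overhang,r.current_ee_rot(),r.current_contact_force())
E
```

```text
pics
top 366.2343585379273 253.40277968763098 194.96999911700084 [[0.006, -0.982, 0.191, 0.421], [-1.0, -0.004, 0.012, -0.015], [-0.011, -0.191, -0.981, 0.997], [0.0, 0.0, 0.0, 1.0]]
side 498.78766322310116 258.4770590046994 187.91097288264467 [[-0.967, -0.182, 0.177, 0.343], [-0.253, 0.635, -0.729, 1.009], [0.02, -0.75, -0.661, 1.021], [0.0, 0.0, 0.0, 1.0]]
0.1 0.022 [ 9.83587120e-01  1.80433037e-01 -4.72950442e-05 -5.41988865e-04] [-0.14626055  0.43414662 -0.42797093]
```

View pics/top0.png

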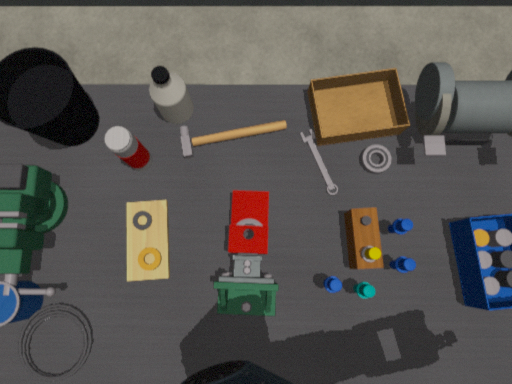

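View pics/side0.png

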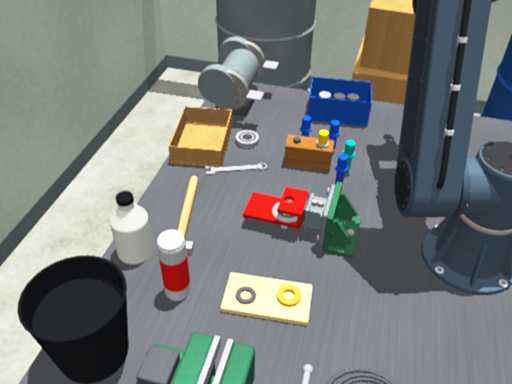

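Top view: brass ring at (150,258), and the old dark ring at (142,220). The jaw is at (249,222), opening upwards in the image (+x), with its hole near (249,235). The yellow pin is at (374,254), the drift at (366,221), and there are blue/turquoise look-alikes at (402,226), (404,265), (333,285) and (366,290). The side view shows the same layout.

```bash
cat > h.py <<'E'
import numpy as np, cv2
def ray(d,u,v,z,T=None):
    T=np.linalg.inv(d["camera_from_world"]) if T is None else T
    p=np.stack([(np.asarray(u)-d["cx"])/d["fx"],(np.asarray(v)-d["cy"])/d["fy"],np.ones_like(np.asarray(u,float))],-1)@T[:3,:3].T
    o=T[:3,3]; return o+p*((z-o[2])/p[...,2])[...,None]
def hsv(d): return cv2.cvtColor(d["pixels"],cv2.COLOR_RGB2HSV)
def blobs(m,amin=15):
    n,l,s,c=cv2.connectedComponentsWithStats(m.astype(np.uint8))
    return [(c[i],s[i],l==i) for i in range(1,n) if s[i][4]>=amin]
def pts(d,m,T=None):
    v,u=np.nonzero(m&(d["depth"]>0)); z=d["depth"][v,u]
    T=np.linalg.inv(d["camera_from_world"]) if T is None else T
    return np.stack([(u-d["cx"])/d["fx"]*z,(v-d["cy"])/d["fy"]*z,z],-1)@T[:3,:3].T+T[:3,3]
E
python3 - <<'E'
from h import *
np.set_printoptions(precision=4,suppress=True)
out=[]
for n in("top","side"):
    d=dict(np.load(n+"0.npz")); h=hsv(d); H,S,V=[h[...,i].astype(int) for i in range(3)]
    y=(H>18)&(H<34)&(S>200)&(V>130)
    for c,s,m in blobs(y,20):
        q=pts(d,m); print(n,"yel",c,s,ray(d,c[0],c[1],.028),ray(d,c[0],c[1],.108),"depthpts",np.median(q,0),q.max(0))
    red=((H<6)|(H>174))&(S>180)&(V>80)
    for c,s,m in blobs(red,200):
        q=pts(d,m); print(n,"red",c,s)
        for lo,hi in((.04,.06),(.085,.105)):
            k=q[(q[:,2]>lo)&(q[:,2]<hi)]
            if len(k)>30: print(len(k),np.percentile(k,[1,50,99],0).tolist(),cv2.minAreaRect(k[:,:2].astype(np.float32)*1000))
d=dict(np.load("top0.npz"))["pixels"]
a=cv2.resize(d[180:325,205:295],None,fx=4,fy=4,interpolation=2);b=cv2.resize(d[195:310,315:425],None,fx=4,fy=4,interpolation=2)
b=cv2.copyMakeBorder(b,0,a.shape[0]-b.shape[0],0,0,0); cv2.imwrite("pics/crop.png",np.hstack([a,b])[...,::-1])
E
```

```text
top yel [374.6508 252.9127] [369 247  12  13 126] [ 0.4575 -0.3205  0.028 ] [ 0.4545 -0.2953  0.108 ] depthpts [ 0.4536 -0.2896  0.1267] [ 0.4677 -0.2759  0.1307]
top red [138.0689 157.1886] [121 142  28  26 334]
54 [[0.6821156886619377, 0.28081345204114094, 0.04130726691214854], [0.6917619473311912, 0.2909785616622811, 0.050975869136523744], [0.7204295600948143, 0.3209762919228436, 0.05987289827285394]] ((696.3441772460938, 296.8177795410156), (16.359405517578125, 54.82868957519531), 41.809844970703125)
75 [[0.6820799357617454, 0.2801986297136091, 0.08533967005148552], [0.6934701569404849, 0.2889448891910437, 0.09472178517045382], [0.7221424533044304, 0.3215658162406368, 0.1048143124816349]] ((697.2351684570312, 296.28533935546875), (17.093725204467773, 56.19429016113281), 43.70631790161133)
top red [248.7623 221.717 ] [ 228  191   41   63 2053]
1086 [[0.5158363390616195, -0.03987509070843425, 0.04574099838413219], [0.5765803016184433, 0.0048792916745393055, 0.049441218584490854], [0.6165369963320865, 0.05210309010845535, 0.05328451276694858]] ((536.3745727539062, 7.106571197509766)
[... 1121 characters left out ...]
8281), (99.34141540527344, 67.02788543701172), 88.2266616821289)
side red [175.4109 275.9209] [160 258  29  33 645]
116 [[0.6813060888492088, 0.31167317437279346, 0.04091589670875746], [0.6995877964172412, 0.3391305652938099, 0.05040934712672507], [0.7340638526883296, 0.346722321731079, 0.05962044949066867]] ((703.6439208984375, 333.775390625), (58.08760070800781, 22.38910675048828), 25.613964080810547)
145 [[0.6812489924200559, 0.30952865414855263, 0.08531574064296493], [0.6974732533040469, 0.3389909699657633, 0.0948787663560755], [0.7341473188029203, 0.3461278389801371, 0.10467977199708786]] ((702.54052734375, 332.5584411621094), (60.11350631713867, 25.512956619262695), 30.149988174438477)
```

View pics/crop.png

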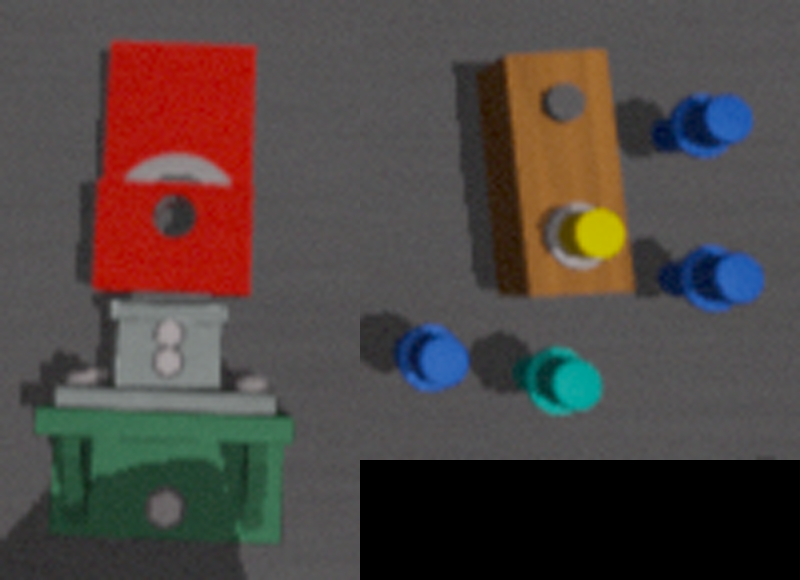

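The pin I need is the only yellow-topped one: it stands with its collar in the wooden block at crop (598,232), image (374,253), with grip at (0.4545,-0.293). The four blue/turquoise ones stand on the bench and are excluded. Next I'll measure the ring and the jaw axis, and check the wrist camera.

```bash
python3 - <<'E'
from h import *
from cell import r,optics
np.set_printoptions(precision=4,suppress=True)
for n in("top","side"):
    d=dict(np.load(n+"0.npz")); h=hsv(d); H,S,V=[h[...,i].astype(int) for i in range(3)]
    c=(150,258) if n=="top" else (289,295)
    print(n,"ring",h[c[1],c[0]],h[c[1],c[0]+9],"board",h[c[1]-20,c[0]-18])
    m=(H>15)&(H<32)&(S>170)&(V>100); m[:,320:]=0
    for b,s,k in blobs(m,40): print(b,s,ray(d,b[0],b[1],.028),np.median(pts(d,k),0))
d=dict(np.load("top0.npz")); h=hsv(d); H,S,V=[h[...,i].astype(int) for i in range(3)]
# front edges & hole
m=(((H<6)|(H>174))&(S>150)&(V>60)).astype(np.uint8)
cs,hi=cv2.findContours(m,cv2.RETR_CCOMP,cv2.CHAIN_APPROX_NONE)
for c,k in zip(cs,hi[0]):
    if k[3]>=0 and cv2.contourArea(c)>20:
        (u,v),rr=cv2.minEnclosingCircle(c); M=cv2.moments(c); u2,v2=M['m10']/M['m00'],M['m01']/M['m00']; print("hole",u,v,rr,u2,v2,ray(d,u2,v2,.096))
q=pts(d,m>0); 
for lo,hi_,xr in((.044,.055,(.53,.61)),(.09,.101,(.46,.515))):
    k=q[(q[:,2]>lo)&(q[:,2]<hi_)&(abs(q[:,1])<.08)]
    ys=np.linspace(-.03,.045,16); e=[(y,np.sort(k[abs(k[:,1]-y)<.004][:,0])[-3:].mean()) for y in ys]
    print("front edge x=a*y+b",np.polyfit(*zip(*e),1))
    xs=np.linspace(*xr,12); 
    for f in(0,-1): 
        e=[(x,np.percentile(k[abs(k[:,0]-x)<.004][:,1],[1,99])[f]) for x in xs]; print(" side",np.polyfit(*zip(*e),1), np.mean([a[1] for a in e]))
w=optics.get_image("wrist"); print(w["mount"],w["fx"],w["cx"],w["cy"])
E
```

```text
top ring [ 22  94 197] [ 21 182 192] board [ 22  96 196]
[148.9509 258.434 ] [138 248  23  22 265] [0.4401 0.2684 0.028 ] [0.4399 0.2691 0.0277]
side ring [ 29  35 255] [ 28 157 255] board [109  19 144]
[303.9435 142.2599] [287 136  29  13 177] [ 0.521  -0.3553  0.028 ] [ 0.5059 -0.2823  0.0804]
[287.1915 302.4043] [277 297  23   9  47] [0.4383 0.2949 0.028 ] [0.438  0.2944 0.0243]
hole 248.0 233.5 6.18475866317749 248.1122448979592 233.5204081632653 [0.5004 0.0079 0.096 ]
hole 249.0 224.5 14.009025573730469 249.02348690153565 222.25112917795843 [0.5282 0.0059 0.096 ]
front edge x=a*y+b [0.0165 0.6168]
 side [-0.0454 -0.0152] -0.0410524236281239
 side [-0.0387  0.0741] 0.05200216265929828
front edge x=a*y+b [0.0387 0.5194]
 side [-0.0008 -0.0381] -0.038470368727553876
 side [-0.0222  0.0658] 0.05497455815208468
[[-0.0003 -0.9657 -0.2596  0.0652]
 [ 1.     -0.0002 -0.0002 -0.0006]
 [ 0.0002 -0.2596  0.9657 -0.1207]
 [ 0.      0.      0.      1.    ]] 327.31837740067084 255.5143704143715 190.83202134146677
```

```bash
cat >> h.py <<'E'
from scipy.spatial.transform import Rotation as Ro
YAW=-0.035
def quat(y=YAW): return (Ro.from_euler('z',y)*Ro.from_quat([1,0,0,0])).as_quat()
def look(name):
    from cell import r,optics
    T=np.eye(4); T[:3,:3]=Ro.from_quat(r.current_ee_rot()).as_matrix(); T[:3,3]=r.current_tool_pos()
    d=optics.get_image("wrist"); d["T"]=T@d["mount"]; np.savez(name+".npz",**d); cv2.imwrite(f"pics/{name}.png",d["pixels"][:,:,::-1]); return d
E
python3 - <<'E'
from h import *
from cell import r,optics
np.set_printoptions(precision=4,suppress=True)
r.move_to([.50,.008,.25],quat()); print(r.current_t(),r.current_q(),r.current_tool_pos())
r.sleep(.2);look("jaw1")
r.move_to([.44,.268,.20],quat()); r.sleep(.2); print(r.current_t(),r.current_q(),r.current_tool_pos(),r.finger_overhang,r.current_contact_force())
look("ring1")
a=cv2.imread("pics/jaw1.png");b=cv2.imread("pics/ring1.png")
cv2.imwrite("pics/both.png",cv2.resize(np.hstack([a,b]),None,fx=.78,fy=.78,interpolation=3))
E
```

```text
2.3167 [-0.0782  0.2639  1.7814 -0.0001  1.0963  1.5282] [0.5001 0.0074 0.25  ]
3.825 [ 0.4547  0.3526  1.795  -0.0001  0.9935  2.0621] [0.4406 0.2671 0.2002] 0.022 [ 0.5142  0.681  -0.0268]
```

View pics/both.png

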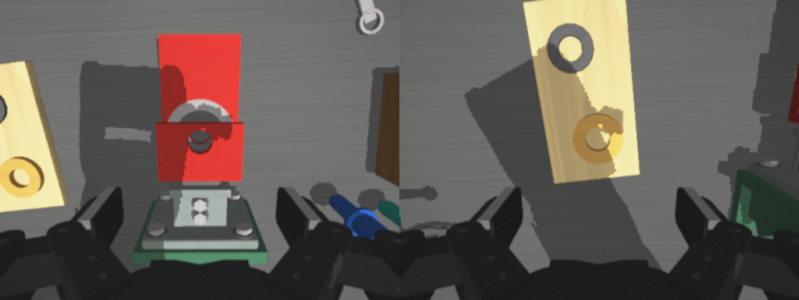

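Left half (jaw1): upper jaw with its hole at about (256,180) full-res and the rim arc in front of it. Right half (ring1): brass ring at about (253,177) full-res, half in shadow, with the dark old ring above it.

```bash
python3 - <<'E'
from h import *
np.set_printoptions(precision=4,suppress=True)
d=dict(np.load("ring1.npz")); h=hsv(d); H,S,V=[h[...,i].astype(int) for i in range(3)]
m=(H>15)&(H<30)&(S>140); m[:120]=0
for b,s,k in blobs(m,300):
    c,_=cv2.findContours(k.astype(np.uint8),0,1); c=max(c,key=len)[:,0]; P=ray(d,c[:,0].astype(float),c[:,1],.028,d["T"])[:,:2]
    print(b,s,"ring circle mm",cv2.minEnclosingCircle((P*1000).astype(np.float32)),cv2.fitEllipse((P*1000).astype(np.float32)))
d=dict(np.load("jaw1.npz")); h=hsv(d); H,S,V=[h[...,i].astype(int) for i in range(3)]
m=(((H<8)|(H>172))&(S>130)&(V>40)).astype(np.uint8)
q=lambda mm,z:ray(d,mm[:,0].astype(float),mm[:,1],z,d["T"])[:,:2]
cs,hi=cv2.findContours(m,cv2.RETR_CCOMP,cv2.CHAIN_APPROX_NONE)
for c,k in zip(cs,hi[0]):
    if k[3]>=0 and cv2.contourArea(c)>50: print("hole",cv2.fitEllipse((q(c[:,0],.096)*1000).astype(np.float32)),c[:,0].mean(0),len(c))
p=pts(d,m>0,d["T"])
for lo,hi_,xr in((.044,.056,(.54,.61)),(.09,.102,(.46,.515))):
    k=p[(p[:,2]>lo)&(p[:,2]<hi_)&(abs(p[:,1])<.08)]; print(np.median(k,0),cv2.minAreaRect(k[:,:2].astype(np.float32)*1000))
    for ch in(0,1):
        e=[]
        for x in np.linspace(*xr,15):
            t=np.sort(k[abs(k[:,0]-x)<.002][:,1])
            if len(t)>9:e.append((x,t[3] if ch==0 else t[-4]))
        print(" side",np.polyfit(*zip(*e),1),np.mean(e,0))
    e=[(y,np.sort(k[abs(k[:,1]-y)<.002][:,0])[-2]) for y in np.linspace(-.03,.045,20)]; print(" front",np.polyfit(*zip(*e),1))
E
```

```text
[249.8824 175.9762] [ 223  146   62   63 2015] ring circle mm ((439.01812744140625, 268.75262451171875), 29.698421478271484) ((439.51348876953125, 271.11578369140625), (49.46446228027344, 57.24485397338867), 69.82915496826172)
hole ((500.2501220703125, 7.791952133178711), (25.132349014282227, 26.636260986328125), 171.67617797851562) [255.747  180.4217] 83
hole ((531.6961669921875, 6.751489639282227), (27.427579879760742, 75.34934997558594), 178.33287048339844) [255.9615 145.7527] 182
[0.5769 0.005  0.05  ] ((551.1572875976562, 6.0870208740234375), (96.23343658447266, 131.02670288085938), 87.98657989501953)
 side [-0.0357 -0.0217] [ 0.575  -0.0423]
 side [-0.03    0.0698] [0.575  0.0525]
 front [0.0356 0.6163]
[0.4857 0.0082 0.096 ] ((485.3655700683594, 8.10440444946289), (96.35001373291016, 70.0043716430664), 88.20144653320312)
 side [-0.0355 -0.022 ] [ 0.4875 -0.0393]
 side [-0.0311  0.0707] [0.4875 0.0555]
 front [0.0331 0.5199]
```

```bash
cat >> h.py <<'E'
def F():
    from cell import r
    r.sleep(.03); return np.array(r.current_contact_force())
def down(x,y,z0,z1,step,lim,vel=.04):
    "lower in steps until |dFz|>lim; returns z"
    from cell import r
    b=F(); z=z0
    while z>z1+1e-6:
        z=max(z1,z-step); r.move_linear([x,y,z],vel=vel); f=F()-b
        if abs(f[2])>lim: break
    return z,f
E
python3 - <<'E'
from h import *
from cell import r
np.set_printoptions(precision=4,suppress=True)
x,y=.4392,.2688
r.set_gripper(.8,40); r.move_to([x,y,.09],quat()); r.move_linear([x,y,.055],vel=.1); r.sleep(.15)
z,f=down(x,y,.055,.036,.0015,2); print(z,f,r.current_tool_pos(),r.current_t())
r.move_linear([x,y,r.current_tool_pos()[2]+.003],vel=.04)
r.set_gripper(0,40); print(r.current_opening(),r.current_finger_force(),F(),r.current_tool_pos())
r.move_linear([x,y,.11],vel=.12); r.sleep(.1); print(r.current_opening(),r.current_finger_force(),F(),r.current_t())
look("held1")
E
```

```text
0.036 [-0.4725 -1.2111 -0.2826] [0.4392 0.2688 0.036 ] 9.075
0.6732186164780846 40.37015425041318 [-3.2937 -3.3329 10.9164] [0.4393 0.2687 0.0396]
0.6706182289410173 43.100862661376595 [ 0.4601 -0.2441 -1.9159] 10.5
```

View pics/held1.png

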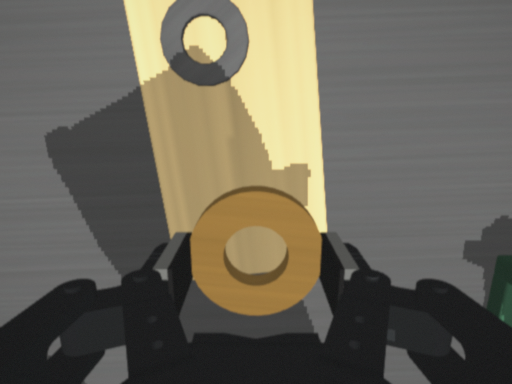

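The ring is held between the pads, centred at about (256,250); the old ring at (204,38) is undisturbed. Next I'll set it on the lower plate ahead of the rim.

```bash
cat >> h.py <<'E'
HOLE=np.array([.4997,.0079]); AX=np.array([np.cos(YAW),np.sin(YAW)]); LY=np.array([-AX[1],AX[0]])
def at(s,t=0.): return HOLE+s*AX+t*LY
E
python3 - <<'E'
from h import *
from cell import r
np.set_printoptions(precision=4,suppress=True)
r.move_linear([.4392,.2688,.15],vel=.2)
x,y=at(.077); r.move_to([x,y,.15],quat()); r.move_linear([x,y,.080],vel=.12); r.move_linear([x,y,.0755],vel=.03); r.sleep(.15)
z,f=down(x,y,.0755,.066,.0005,2,vel=.03); print(z,f,r.current_tool_pos(),r.current_t())
p=r.current_tool_pos()
r.set_gripper(.85); print(F()); r.move_linear([x,y,.13],vel=.12)
r.move_linear([*at(.10),.16],vel=.2); r.sleep(.1); look("placed"); print(r.current_t())
d=dict(np.load("placed.npz"));h=hsv(d); H,S,V=[h[...,i].astype(int) for i in range(3)]
m=(H>12)&(H<32)&(S>120)
for b,s,k in blobs(m,500):
    c,_=cv2.findContours(k.astype(np.uint8),0,1); c=max(c,key=len)[:,0]; P=ray(d,c[:,0].astype(float),c[:,1],.06,d["T"])[:,:2]
    (cc,rad)=cv2.minEnclosingCircle((P*1000).astype(np.float32)); v=np.array(cc)/1000-HOLE; print(b,s,rad,"s,t",v@AX,v@LY, np.median(pts(d,k,d["T"])[:,2]))
E
```

```text
0.0715 [-2.3285 -0.4075  5.845 ] [0.5767 0.0052 0.0717] 15.525
[-0.2934 -0.0881 -0.0566]
16.9833
[241.3113 219.2301] [ 214  186   79   79 2477] 30.822444915771484 s,t 0.07764007757456588 0.0014759974657064803 0.05989423194062149
```

View pics/placed.png

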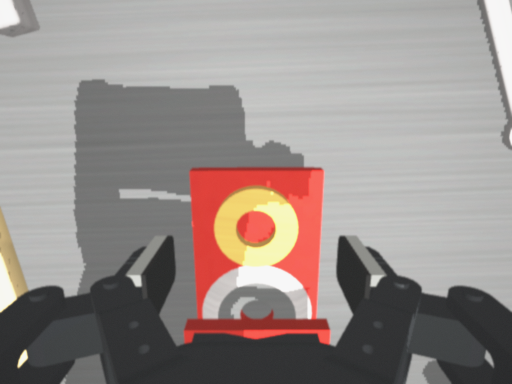

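The ring lies flat on the plate at (257,228), centred on the plate (cols 192–322) and on the rim (202–311). I'll push it in with two part-closed fingertips, after touching the plate to get tip height.

```bash
python3 - <<'E'
from h import *
from cell import r
np.set_printoptions(precision=4,suppress=True)
r.set_gripper(.33,40); s=.121; x,y=at(s); r.move_linear([x,y,.12],vel=.15); r.move_linear([x,y,.083],vel=.1); r.sleep(.15)
z,f=down(x,y,.083,.066,.0007,2,vel=.04); zt=r.current_tool_pos()[2]; print("touch",z,zt,f,r.current_opening(),r.current_t())
zp=zt+.0058; r.move_linear([x,y,zp],vel=.05); r.sleep(.15); b=F()
log=[]
while s>.046:
    s-=.002; r.move_linear([*at(s),zp],vel=.04); f=F()-b; fs=f[:2]@AX; log.append((round(s,4),round(fs,1),round(f[:2]@LY,1),round(f[2],1)))
    if fs>7 or abs(f[2])>6: print("STOP");break
print(log,r.current_t())
np.save("zp.npy",[zp,*b]); look("push1")
E
```

```text
touch 0.07599999999999994 0.07600383894533 [0.6474 0.1485 2.198 ] 0.330747281255862 21.4583
[(0.119, np.float64(0.9), np.float64(-0.5), np.float64(-0.3)), (0.117, np.float64(0.5), np.float64(-0.6), np.float64(0.3)), (0.115, np.float64(1.0), np.float64(0.6), np.float64(0.6)), (0.113, np.float64(1.2), np.float64(0.7), np.float64(-0.2)), (0.111, np.float64(-1.0), np.float64(-0.7), np.float64(1.4)), (0.109, np.float64(1.8), np.float64(-0.2), np.float64(-0.1)), (0.107, np.float64(0.9), np.float64(0.2), np.float64(0.6)), (0.105, np.float64(0.1), np.float64(-0.2), np.float64(1.1)), (0.103, np.float64(1.0), np.float64(-0.4), np.float64(1.1)), (0.101, np.float64(1.1), np.float64(-0.0), np.float64(1.1)), (0.099, np.float64(1.4), np.float64(-0.4), np.float64(1.2)), (0.097, np.float64(0.6), np.float64(-0.1), np.float64(1.5)), (0.095, np.float64(-0.2), np.float64(-0.9), np.float64(0.2)), (0.093, np.float64(0.8), np.float64(-0.3), np.float64(1.2)), (0.091, np.float64(0.6), np.float64(-0.5), np.float64(1.4)), (0.089, np.float64(-0.2), np.float64(0.2), np.float64(0.5)), (0.087, np.float64(0.0), np.f
[... 614 characters left out ...]
4(0.8), np.float64(0.4)), (0.065, np.float64(2.0), np.float64(-0.2), np.float64(1.3)), (0.063, np.float64(0.8), np.float64(-1.1), np.float64(0.1)), (0.061, np.float64(0.6), np.float64(-0.7), np.float64(1.4)), (0.059, np.float64(1.0), np.float64(-0.7), np.float64(1.2)), (0.057, np.float64(0.5), np.float64(0.1), np.float64(0.5)), (0.055, np.float64(2.0), np.float64(-1.0), np.float64(1.0)), (0.053, np.float64(0.3), np.float64(-0.5), np.float64(2.1)), (0.051, np.float64(0.8), np.float64(-0.8), np.float64(1.0)), (0.049, np.float64(2.0), np.float64(0.2), np.float64(0.2)), (0.047, np.float64(1.1), np.float64(-0.2), np.float64(0.8)), (0.045, np.float64(0.6), np.float64(0.7), np.float64(0.8))] 32.675
```

View pics/push1.png

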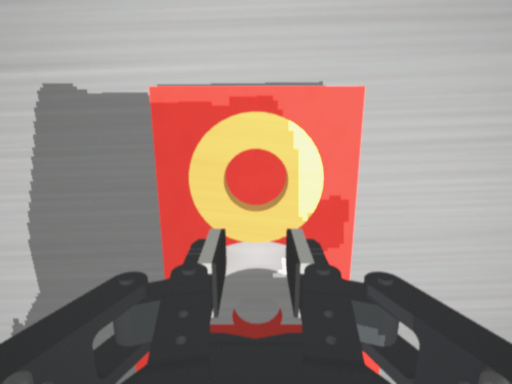

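The fingers passed over the ring: the "touch" was force noise. The ring is still at (257,178), unmoved, and the fingertips are now behind it. I'll read the true tip height from this depth image.

```bash
python3 - <<'E'
from h import *
np.set_printoptions(precision=4,suppress=True)
d=dict(np.load("push1.npz"))
v,u=np.mgrid[0:384,0:512]
for nm,(a,b,c,e) in {"L":(228,320,206,228),"R":(228,320,284,306),"ring":(120,235,195,315)}.items():
    m=np.zeros((384,512),bool); m[a:b,c:e]=1; p=pts(d,m,d["T"]); 
    if nm=="ring": p=p[abs(p[:,2]-.06)<.004]; print("ring z",np.median(p[:,2]),((p[:,:2].min(0)+p[:,:2].max(0))/2-HOLE)@np.array([AX,LY]).T); continue
    p=p[p[:,2]>.056]; sl=(p[:,:2]-HOLE)@np.array([AX,LY]).T
    for lo in np.arange(.056,.10,.004):
        k=(p[:,2]>=lo)&(p[:,2]<lo+.004)
        if k.sum()>4: print(nm,round(lo,3),k.sum(),sl[k].min(0),sl[k].max(0))
h=hsv(d); H,S,V=[h[...,i].astype(int) for i in range(3)]
m=(H>15)&(H<35)&(S>100); k=max(blobs(m,500),key=lambda b:b[1][4]); print(k[1],ray(d,np.array([k[1][0],k[1][0]+k[1][2],256.]),np.array([178,178,k[1][1]+k[1][3]/2]),.06,d["T"]))
E
```

```text
L 0.056 9 [0.05   0.0138] [0.0536 0.0148]
L 0.06 37 [0.0408 0.0137] [0.0552 0.0207]
L 0.064 83 [0.0337 0.0145] [0.0559 0.0211]
L 0.068 103 [0.034  0.0145] [0.056  0.0212]
L 0.072 102 [0.0335 0.0145] [0.056  0.0213]
L 0.076 114 [0.0341 0.0145] [0.0559 0.0209]
L 0.08 119 [0.0336 0.0145] [0.056  0.0205]
L 0.084 116 [0.0339 0.0145] [0.0559 0.0199]
L 0.088 127 [0.0335 0.0145] [0.056  0.0194]
L 0.092 128 [0.0336 0.0144] [0.0561 0.0188]
L 0.096 398 [0.0331 0.0144] [0.0562 0.018 ]
R 0.056 9 [ 0.0499 -0.0137] [ 0.0535 -0.0128]
R 0.06 33 [ 0.0427 -0.0201] [ 0.0552 -0.0127]
R 0.064 97 [ 0.0335 -0.02  ] [ 0.056  -0.0134]
R 0.068 91 [ 0.0338 -0.02  ] [ 0.056  -0.0135]
R 0.072 101 [ 0.0348 -0.02  ] [ 0.0561 -0.0135]
R 0.076 118 [ 0.0337 -0.0201] [ 0.0559 -0.0134]
R 0.08 122 [ 0.0341 -0.0194] [ 0.0562 -0.0134]
R 0.084 114 [ 0.0336 -0.0186] [ 0.0561 -0.0134]
R 0.088 131 [ 0.0336 -0.0182] [ 0.0563 -0.0134]
R 0.092 122 [ 0.0336 -0.0177] [ 0.0562 -0.0134]
R 0.096 399 [ 0.0333 -0.0171] [ 0.0566 -0.0134]
ring z 0.0600632673738099 [0.0765 0.0013]
[ 189  112  127  130 9107] [[ 0.5782  0.0354  0.06  ]
 [ 0.5762 -0.0213  0.06  ]
 [ 0.5776  0.0055  0.06  ]]
```

```bash
python3 - <<'E'
from h import *
from cell import r
np.set_printoptions(precision=4,suppress=True)
zp=.0767
r.move_linear([*at(.045),.095],vel=.15); r.move_linear([*at(.122),.095],vel=.2); r.move_linear([*at(.122),zp],vel=.1); r.sleep(.1); b=F(); print(r.current_tool_pos(),r.current_t())
for s in [.11,.10,.09,.08,.07,.06,.053,.047]:
    r.move_linear([*at(s),zp],vel=.05); f=F()-b; print(s,round(f[:2]@AX,1),round(f[:2]@LY,1),round(f[2],1))
    if f[:2]@AX>8 or abs(f[2])>8: print("STOP");break
print(r.current_t()); d=look("push2")
h=hsv(d); H,S,V=[h[...,i].astype(int) for i in range(3)]
k=max(blobs((H>15)&(H<35)&(S>100),300),key=lambda b:b[1][4]); print(k[0],k[1])
E
```

```text
[0.6216 0.0036 0.0771] 33.975
0.11 0.5 -0.7 0.3
0.1 -0.2 0.2 0.0
0.09 0.4 0.4 -0.9
0.08 0.9 0.0 0.2
0.07 0.3 -0.1 -0.5
0.06 -0.3 -0.2 -0.8
0.053 0.9 0.8 0.2
0.047 0.0 -0.1 -0.1
36.9417
[255.327 297.88 ] [ 209  265   94   72 3807]
```

View pics/push2.png

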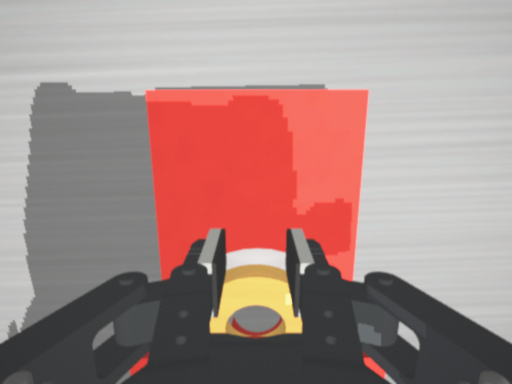

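The ring is riding over the rim into the mouth, centred at col 256, with its trailing edge raised (side face visible at row 270). I'll push the last centimetre gently.

```bash
python3 - <<'E'
from h import *
from cell import r
np.set_printoptions(precision=4,suppress=True)
zp=.0767; b=F()
for s in [.044,.042,.0405,.039,.038]:
    r.move_linear([*at(s),zp],vel=.04); f=F()-b; print(s,round(f[:2]@AX,1),round(f[:2]@LY,1),round(f[2],1))
    if f[:2]@AX>6 : print("STOP");break
r.move_linear([*at(.045),zp],vel=.1)
r.move_linear([*at(.075),.13],vel=.25); r.sleep(.05)
print(r.current_t()); d=look("push3")
h=hsv(d); H,S,V=[h[...,i].astype(int) for i in range(3)]
for b,s,k in blobs((H>12)&(H<35)&(S>90),60):
    p=pts(d,k,d["T"]); sl=(p[:,:2]-HOLE)@np.array([AX,LY]).T
    print(b,s,"z",np.percentile(p[:,2],[2,10,50,90,98]),"s,t",sl.min(0),sl.max(0)); A=np.c_[sl,np.ones(len(p))]; q=p[:,2]>.056; print("plane",np.linalg.lstsq(A[q],p[q,2],rcond=None)[0])
cv2.imwrite("pics/push3c.png",cv2.resize(d["pixels"][200:384,150:362,::-1],None,fx=3,fy=3))
E
```

```text
0.044 -0.8 0.8 -1.2
0.042 -0.7 0.8 -0.3
0.0405 -0.0 -0.7 -0.9
0.039 0.7 0.7 -0.9
0.038 1.2 -0.2 -1.3
39.1333
[254.1193 294.7038] [ 218  274   76   41 2012] z [0.0544 0.0586 0.0629 0.0643 0.1324] s,t [-0.0327 -0.0237] [0.0658 0.0247]
plane [ 0.8673 -0.0133  0.0473]
[  5.3133 319.5325] [  0 290  16  51 415] z [0.0029 0.0038 0.0079 0.0133 0.0151] s,t [-0.0567  0.212 ] [-0.0146  0.2185]
plane [0. 0. 0.]
```

View pics/push3c.png

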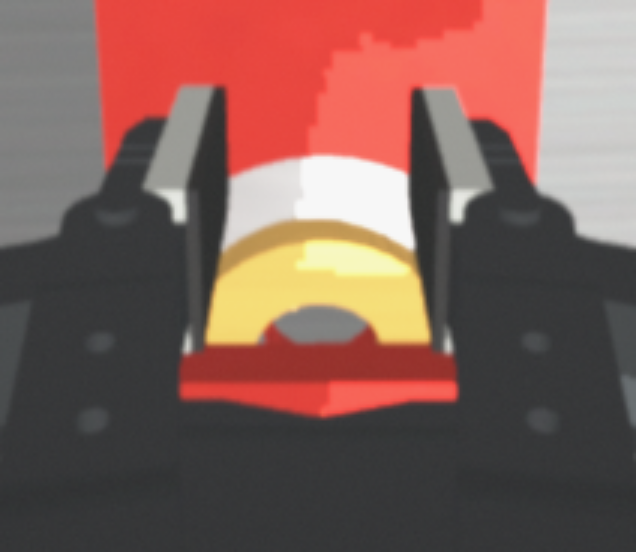

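The ring's trailing edge still sits on the rim (top at z≈0.064 against 0.060 when seated, side face at crop row 235). It needs about 1–2 mm more, so I'll push on by feel.

```bash
python3 - <<'E'
from h import *
from cell import r
np.set_printoptions(precision=4,suppress=True)
zp=.0767
r.move_linear([*at(.046),.085],vel=.2); r.move_linear([*at(.0445),zp],vel=.1); r.sleep(.1); b=F()
s=.0385; r.move_linear([*at(s),zp],vel=.04)
while s>.0345:
    s-=.0006; r.move_linear([*at(s),zp],vel=.03); f=F()-b; print(round(s,4),round(f[:2]@AX,1),round(f[:2]@LY,1),round(f[2],1),end=' | ')
    if f[:2]@AX>4 : print("STOP");break
r.move_linear([*at(.048),zp],vel=.15)
r.move_linear([*at(.075),.13],vel=.3); r.sleep(.05)
print(r.current_t()); d=look("push4")
h=hsv(d); H,S,V=[h[...,i].astype(int) for i in range(3)]
m=(H>12)&(H<35)&(S>90); m[:,:228]=0;m[:,284:]=0
for b,s,k in blobs(m,60):
    p=pts(d,k,d["T"]); sl=(p[:,:2]-HOLE)@np.array([AX,LY]).T; q=(p[:,2]>.05)&(p[:,2]<.07)
    for lo in np.arange(.014,.034,.002):
        e=q&(sl[:,0]>lo)&(sl[:,0]<lo+.002); print(round(lo,3),e.sum(),np.median(p[e,2]))
cv2.imwrite("pics/push4c.png",cv2.resize(d["pixels"][200:384,150:362,::-1],None,fx=3,fy=3))
E
```

```text
0.0379 0.0 -0.5 -0.7 | 0.0373 0.9 0.5 -0.4 | 0.0367 1.6 -0.1 -0.4 | 0.0361 1.8 -1.4 0.7 | 0.0355 2.4 -1.9 -0.6 | 0.0349 4.8 -1.4 0.2 | STOP
42.6333
0.014 142 0.060136991510281734
0.016 157 0.06018335888418652
0.018 151 0.0601291384622086
0.02 151 0.05996604624640156
0.022 137 0.05978806784855198
0.024 122 0.0588382700908147
0.026 155 0.05702854772904478
0.028 82 0.05702339681414843
0.03 0 nan
0.032 0 nan
0.034 0 nan
  return _methods._mean(a, axis=axis, dtype=dtype,
  ret = ret.dtype.type(ret / rcount)
```

View pics/push4c.png

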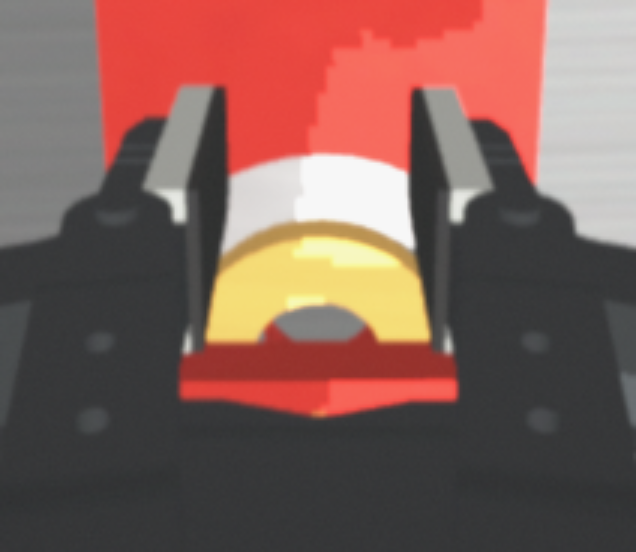

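The ring now lies flat: its top measures z=0.0600 from s=14 to 22 mm, and the bore shows the pin hole beneath it. Next is the pin, starting with a close look from above.

```bash
python3 - <<'E'
from h import *
from cell import r
import sys
np.set_printoptions(precision=4,suppress=True)
r.move_linear([*at(.075),.24],vel=.35)
r.move_to([.454,-.290,.25],quat()); r.set_gripper(.62,60); r.sleep(.05)
d=look("pin1"); h=hsv(d); H,S,V=[h[...,i].astype(int) for i in range(3)]
b,s,k=max(blobs((H>24)&(H<36)&(S>150)&(V>90),100),key=lambda b:b[1][4])
p=pts(d,k,d["T"]); t=p[p[:,2]>.124]; ct=(t[:,:2].min(0)+t[:,:2].max(0))/2
(c,rad)=cv2.minEnclosingCircle((t[:,:2]*1000).astype(np.float32)); print(b,s,len(t),t.mean(0),ct,c,rad,p[:,2].max(),r.current_t())
c=np.array(c)/1000
if not(13<rad<17.5 and np.hypot(*(c-[.4538,-.2905]))<.008): sys.exit("check")
np.save("pin.npy",c)
r.move_linear([*c,.16],vel=.25); r.move_linear([*c,.114],vel=.12); print(F())
r.set_gripper(0,60); print(r.current_opening(),r.current_finger_force(),F(),r.current_t())
E
```

```text
[254.7326 185.217 ] [238 174  36  26 576] 574 [ 0.4583 -0.2888  0.1279] [ 0.4573 -0.2891] (453.9305725097656, -289.0784606933594) 14.132719039916992 0.1300672865999126 44.825
[0.0201 0.886  0.4992]
0.3342777577638896 58.71149583690567 [-1.1279 -0.0107  5.7154] 46.2667
```

```bash
python3 - <<'E'
from h import *
from cell import r
np.set_printoptions(precision=4,suppress=True)
c=np.load("pin.npy")
r.move_linear([*c,.145],vel=.12); r.move_linear([*c,.225],vel=.2); print(F(),r.current_opening(),r.current_t())
r.move_to([*HOLE,.225],quat()); r.sleep(.1)
print(r.current_t(),r.current_tool_pos(),F()); look("pin2")
from cell import optics
for n in("top","side"):
    d=optics.get_image(n); np.savez(n+"1.npz",**d)
    h=hsv(d); H,S,V=[h[...,i].astype(int) for i in range(3)]
    cv2.imwrite(f"pics/{n}1.png",d["pixels"][:,:,::-1])
w=cv2.imread("pics/pin2.png"); s=cv2.imread("pics/side1.png")[110:290,200:400]
cv2.imwrite("pics/chk.png",np.hstack([cv2.resize(w,(400,300)),cv2.resize(s,(333,300))]))
E
```

```text
[-0.5683 -0.0017 -2.6372] 0.3324582197180977 47.2583
48.5083 [0.4998 0.0068 0.2248] [ 1.4246 -0.4295 -2.9996]
```

View pics/chk.png

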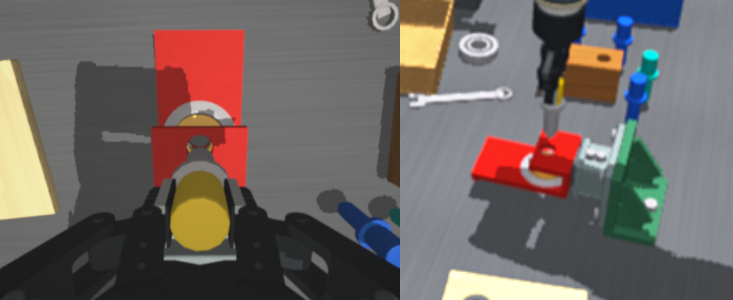

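The pin is held, with its tip at (200,145) in line with the jaw hole; the ring is visible seated behind the rim. I'll lower it by feel.

```bash
python3 - <<'E'
from h import *
from cell import r
np.set_printoptions(precision=4,suppress=True)
r.move_linear([*HOLE,.202],vel=.1); r.sleep(.15); b=(F()+F())/2; p=HOLE.copy(); z=.202
print(r.current_tool_pos(),b,r.current_t())
stop=False
while z>.1345:
    z-=.004 if z>.139 else .0015
    r.move_linear([*p,z],vel=.05); f=F()-b; print(round(z,4),np.round(f,1),end=' | ')
    if f[2]>9 or np.hypot(f[0],f[1])>12: print("STOP"); break
    if np.hypot(f[0],f[1])>2.5: p=p+np.clip(f[:2]*1e-4,-5e-4,5e-4)
print(p-HOLE,r.current_tool_pos(),r.current_t())
np.save("ins.npy",[*p,z,*b])
E
```

```text
[0.5    0.0079 0.2026] [ 0.1881  0.5648 -3.1416] 49.2917
0.198 [-0.4  0.8  0. ] | 0.194 [-1.1 -0.9  0.1] | 0.19 [-0.3 -0.1  0.7] | 0.186 [-0.2 -1.  -0.3] | 0.182 [0.4 0.  0.1] | 0.178 [-0.1 -0.   0.3] | 0.174 [-0.2 -1.9  0.7] | 0.17 [ 0.1  0.6 -0.4] | 0.166 [ 0.9 -1.1 -0.3] | 0.162 [-0.1 -0.6  1. ] | 0.158 [-0.7 -0.7 -0.1] | 0.154 [-1.7  0.1  0.9] | 0.15 [ 0.1 -0.7  0.5] | 0.146 [-0.7 -0.4  0.5] | 0.142 [-0.5 -1.   1. ] | 0.138 [-0.4 -0.9  0.7] | 0.1365 [-1.  -0.2 -0.2] | 0.135 [ 0.1 -0.4  0.2] | 0.1335 [-0.5 -1.2 -0.4] | [0. 0.] [0.4997 0.0079 0.1334] 54.675
```

```bash
python3 - <<'E'
from h import *
from cell import r,optics
np.set_printoptions(precision=4,suppress=True)
i=np.load("ins.npy"); p=i[:2]; z=i[2]; b=i[3:]
while z>.127:
    z-=.0006; r.move_linear([*p,z],vel=.04); f=F()-b
    if f[2]>4: break
print(z,f,r.current_tool_pos(),r.current_t())
r.set_gripper(.6); r.move_linear([*p,.20],vel=.2); r.move_linear([*p,.25],vel=.2)
print(r.current_t()); d=look("end"); h=hsv(d); H,S,V=[h[...,k].astype(int) for k in range(3)]
k=max(blobs((H>24)&(H<36)&(S>150)&(V>60),60),key=lambda b:b[1][4]); q=pts(d,k[2],d["T"]); print(k[0],k[1],np.percentile(q[:,2],[5,50,95]))
s=optics.get_image("side")["pixels"][110:260,200:400,::-1]
cv2.imwrite("pics/endc.png",np.hstack([cv2.resize(d["pixels"][...,::-1],(400,300)),cv2.resize(s,(400,300))]))
E
```

```text
0.1305 [-3.6219 -1.6678 10.7708] [0.4998 0.0079 0.1311] 56.0917
57.3417
[261.1678 207.3462] [250 199  25  17 286] [0.1429 0.144  0.145 ]
```

View pics/endc.png

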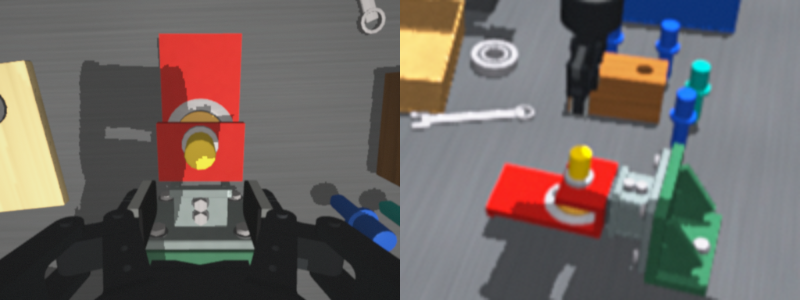

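The pin stands upright at (200,150), with its grip top at z≈0.144 (expected 0.096+0.048) and its collar on the upper jaw. The gripper is clear.

```bash
python3 -c "
from cell import r
print(r.hand_in(), r.current_t())"
```

```text
the job is handed in; nothing more can be done
the job is handed in; nothing more can be done
```

I handed the job in at about 57 s: the bronze ring lies flat in its pocket and the yellow-handled pin stands through both jaws and the ring with its collar on the upper jaw; the highest contact forces I read (between steps, not continuously) were about 6 N on the ring against the jaw and 11 N on the pin.

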